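# Take the jar out of the railed bench rack

### The arm

A 6-joint arm with a two-finger parallel gripper is mounted at the origin on a cart in front of the work surface, level with it; the furniture and walls round the work are solid. World frame = base frame: x ahead of the robot, y to its left, z up, the work surface at z = 0. Lengths are in m, angles in degrees, forces in N, time in s.
With the tool pointing down it reaches from about 0.25 to 0.725 m from the base axis. Payload 9.7 kg.
Tool frame: the origin (TCP) lies at the centre of the arm's flange, where the gripper is bolted on; the fingertips stand 173 mm ahead of it and the grasp point (between the pads) lies 155 mm ahead of it; z points along the fingers, y is the line along which they close (so a half turn about z gives the same grasp; the last joint's range is limited). The gripper opens to 85 mm and grips with 20 to 120 N. Pads are 22 mm wide; open, the fingers measure 114 mm over their backs; the gripper's body (76 mm by 85 mm) begins 54 mm behind the grasp point. The pads swing forward as they close: fully open they stand 13 mm farther back than shut.
Start: joints at [64.744, 4.979, 10.078, 95.1, 0, 90], TCP at [0.235, 0.497, 0.405] pointing down, gripper open.
Joint ranges: [-179.16, 179.16], [-48.56, 103.87], [-65.8, 70.77], [-126.05, 130.52], [-82.76, 87.17], [-180, 180]. Speed limits (degrees/s): [127.2, 127.2, 147.25, 180, 180, 180].

### API

Orientations are given as [roll, pitch, yaw] about the fixed x, y, z axes, in that order (R = Rz(yaw) Ry(pitch) Rx(roll)).
In Python, from workcell import monitor, camera, get_calibration, bot gives the robot as it stands.
- The arm moves only by the tool carry_out, never from a script. Its argument "targets" is text: rows parted by semicolons, each of 7 numbers parted by spaces: the shift along the tool's x, y, z in units of 0.04 m (1.0 is 0.04 m), then the turn, a rotation vector about the tool's x, y, z in units of 0.1 rad (1.0 is 0.1 rad), then the opening, from -1 (shut) to 1 (fully open), so that 0 is half open. A call has exactly 8 rows; each row shifts and turns the commanded pose from where the row before left it, along the tool's axes as they then stand; what a row does not reach is not made up. A row lasts 1/12 s, in which the tool goes at most 41.7 mm and 7.16 degrees, less where a joint would pass 70% of its speed; a pose out of reach is approached as far as the arm can. A call with a number of a shift or a turn outside -1 to 1 is refused whole. A call with a gripper value outside its range is refused whole. The fingers move at their own pace and stop on an object; "newtons" is the grip in N (left out, the last holds). Time passes only in rows, so rows that do not move let the fingers close, or fill a call up. It gives the time, the measured TCP pose, the force, the opening and the grip force at its end, in the units of the state.
- monitor.get_obs(): the state, without advancing time (a new reading comes with each control period).
- camera(name): name is "scene" or "side" or "wrist"; returns the picture (420x560x3 uint8, red, green, blue); there is no depth.
- get_calibration(name): a dict with "fx", "fy", "cx", "cy" (pixels), "D" ([k1, k2, p1, p2, k3] as OpenCV has them; the pictures are not rectified), "view" (4x4, takes a point from world to camera coordinates). Camera axes: x right, y down, z forward; pixel columns grow to the right and rows downward; lengths in m; the calibration is good to about 2 mm. A picture is of the moment at which its call begins: read the wrist's pose just before it. get_calibration takes no time and is no camera call; for the wrist camera it gives the pose at the moment of the call.
- bot.job_done(): hands the job in; it is judged then, once.
The state is a dict: "time": time; "q": joint angles; "qd": joint speeds; "joint_efforts": joint torques, N m; "ee_pos": TCP position; "tcp_rot": TCP orientation; "wrist_force": force on the tool from outside, world axes, zero at the start; "torque": the same for the moment, N m; "opening": finger opening in m; "grasp_force": force on a finger pad.
Only numpy, scipy, OpenCV 4.12 (cv2) and the standard library are available. Lean on these libraries where they do the work, as an engineer would, in place of code of your own. Each camera call takes 0.05 s, during which the arm holds its last target. There are 200 camera calls.

### The job

The glass jar in the bench rack is held down by a swinging keeper: turn the keeper anticlockwise (seen from above) right to its end stop, by its knob or by pushing its peg, and leave it there. Then lift the jar up over the rack's front rail without knocking it on the rail, draw it straight forward out of the rack, and set it down gently, upright, on the floor of the shallow metal tray. Leave all the other things as they stand.

Things in the scene. Friction and masses are not known exactly. Their poses are not given: they have to be found in the camera images.
- rack: Fixed wooden rack open above, x -70 to +70, y -177 to +212 mm. Origin on the bench under the jar's bay; -x faces its front (the robot), +y its left. Shelf top at z = 60 mm; back panel (x 58 to 70) up to z = 95; end walls up to z = 115. A 16 mm post for the keeper stands at x = 0, y = +85, up to z = 164. Place and yaw vary.
- front_rail: Round steel retaining bar, 12 mm thick, along the whole front of the rack. Origin and axes are those of the rack; the bar's centre line is at x = -61 mm, z = 94 mm, its top at z = 100 mm (40 mm above the shelf).
- keeper (a joint): Angle of the keeper, a steel arm 16 mm wide, 102 mm long, swinging level about the post, z = 167 to 177 mm, 8 mm above the jar's lid. 0: arm along the rack's -y, over the jar; grows anticlockwise from above; 1.6 rad: end stop, arm along the rack's +x, clear of the jar; above 1.5 counts. Starts at 0 to 0.3. Friction 0.05 N m (under 1 N at the peg); stays where left.
- keeper_axis (a point): Middle of the black bar knob on the keeper's axis: bar 34 mm x 11 mm x 20 mm high, z = 186 to 206 mm above the bench, long side across the keeper's arm, turns with it.
- thumb_peg (a point): Top of the upright round steel peg on the keeper's arm, 12 mm thick, 37 mm high (177 to 214 mm above the bench), 75 mm from the keeper's axis; it can be pushed sideways.
- jar_center (a point): Centre (half-way up) of the glass jar with a white lid, 63 mm across and 99 mm high, about 0.44 kg (0.3 to 0.6), standing on the shelf between a taller bottle and a wider tin. Its z axis is upright; its lid is fixed.
- tray: Fixed square shallow steel tray, 120 x 120 mm, walls 3 mm thick and 16 mm high, floor 3 mm thick. Origin at the centre of its underside on the bench. It lies in front of the rack, left or right of the vice.
- cleaner: Bystander: slim bottle 55 mm across, 178 mm high, on the shelf about 115 mm to the right (rack -y) of the jar. Origin under its centre.
- paint_tin: Bystander: tin 78 mm across, 77 mm high, on the shelf about 150 mm to the left (rack +y) of the jar, beyond the keeper's post. Origin under its centre.
- nail_tin: Bystander: open tin of nails, 76 mm across, 51 mm high, on the bench between rack and vice. Origin under its centre.
- wood_block: Bystander: wooden block, 60 x 105 x 30 mm high, long along its y, on the bench where the tray is not. Origin under its centre.
- jar: The same glass jar; origin at the centre of its underside.

How it is judged (in metres and radians):
On the way, in this order (a step that is already met when the one before it is completed fails the run):
1. the keeper is turned to its end stop while the jar still stands on the shelf (value of joint keeper above 1.5 rad and z of jar_center in the frame of rack below 0.115 m and x of jar_center in the frame of rack above -0.04 m), for 0.2 s.
2. the jar, its foot higher than the rail, is lifted over the shelf (z of jar_center in the frame of rack above 0.15 m and x of jar_center in the frame of rack above -0.055 m and y of jar_center in the frame of rack between -0.07 and 0.07 m), for 0.05 s.
3. the jar is drawn forward over the front rail, out of the rack (x of jar_center in the frame of rack between -0.2 and -0.1 m and z of jar_center in the frame of rack above 0.145 m and y of jar_center in the frame of rack between -0.08 and 0.08 m).
At the end, for the whole second after the job is handed in: the jar stands released and at rest on the tray's floor, upright within 0.1 rad, its centre within 34 mm of the tray's centre along each side; the keeper is still at its end stop (above 1.5 rad); every bystander is within 20 mm of where it stood (x of jar_center in the frame of tray between -0.034 and 0.034 m and y of jar_center in the frame of tray between -0.034 and 0.034 m and height (world z) of jar_center between 0.046 and 0.058 m and angle between jar_center's own z axis and vertical below 0.1 rad and linear speed of jar below 0.02 m/s and value of joint keeper above 1.5 rad and distance of each of cleaner, paint_tin, nail_tin, wood_block from where it was at the start of the episode below 0.02 m); the robot touches nothing.
It fails at once if the jar is knocked against the front rail (over 8 N) (contact force between jar and front_rail above 8 N).
It fails at once if the jar is tipped over (more than 0.6 rad) (angle between jar_center's own z axis and vertical above 0.6 rad).
It fails at once if the jar is dropped or slammed down (faster than 0.5 m/s with its foot less than about 30 mm above the bench) (height (world z) of jar_center below 0.08 m and linear speed of jar above 0.5 m/s).
It fails at once if a bystander is pushed away by more than 30 mm or tipped over (distance of any of cleaner, paint_tin, nail_tin, wood_block from where it was at the start of the episode above 0.03 m or angle between any of cleaner, paint_tin, nail_tin, wood_block's own z axis and vertical above 0.5 rad).
It also fails if it takes over 56 s, if anything falls off the work surface, if the arm or the gripper's body presses on something with over 40 N, if the wrist force passes 120 N, or if a joint passes its speed limit or range.

## Working session

There is one attempt and no reset: what is moved stays moved. The work goes in short steps, Python scripts to look and compute and a tool call to move; the robot and the scene stay as the last step left them, time stands still between calls to the robot, and variables do not carry over. Pictures are saved under pics/ and viewed, at most 10 in all, crops included, and the job is handed in when it is done.

Besides the shell and the picture viewer there is one more tool, called after "Request:" as name(argument=value, ...) on one line, values as JSON. carry_out: Moves the arm, as the interface text tells. Shifts and turns lie within -1 to 1; 1 stands for 0.04 m of shift or 0.1 rad of turn. Its arguments: {"type":"object","properties":{"targets":{"type":"string"},"newtons":{"type":"number"}},"required":["targets"]}

```bash
mkdir -p pics; ls; python3 - <<'E'
from workcell import monitor, camera, get_calibration
import cv2
for n in("scene","side"):
    im=camera(n);cv2.imwrite(f"pics/{n}0.png",im[:,:,::-1])
    c=get_calibration(n);print(n,c)
o=monitor.get_obs();print(o["time"],o["ee_pos"],o["tcp_rot"],o["opening"])
E
```

```text
pics
scene {'fx': 455.1280522851358, 'fy': 455.1280522851358, 'cx': 285.2116032991522, 'cy': 208.48633602993414, 'D': array([0.05198534, 0.        , 0.        , 0.        , 0.        ]), 'view': array([[ 8.28633206e-01, -5.59791902e-01, -1.89111705e-04,
        -3.95836931e-01],
       [-4.12741173e-01, -6.10732749e-01, -6.75759006e-01,
         3.78890724e-01],
       [ 3.78168922e-01,  5.60034406e-01, -7.37122602e-01,
         6.98901540e-01],
       [ 0.00000000e+00,  0.00000000e+00,  0.00000000e+00,
         1.00000000e+00]])}
side {'fx': 411.8714081439048, 'fy': 411.8714081439048, 'cx': 275.0790623470702, 'cy': 209.69362923615643, 'D': array([-0.072545,  0.      ,  0.      ,  0.      ,  0.      ]), 'view': array([[ 0.95360049, -0.30060136,  0.01687985, -0.50848872],
       [-0.14053608, -0.49400516, -0.85802594,  0.23469503],
       [ 0.26626249,  0.81584173, -0.5133289 ,  0.70532015],
       [ 0.        ,  0.        ,  0.        ,  1.        ]])}
0.1 [0.23464245 0.49743059 0.40405417] [-1.79930208e+02  2.18440437e-04  1.54746095e+02] 0.085067443823302
```

View pics/scene0.png

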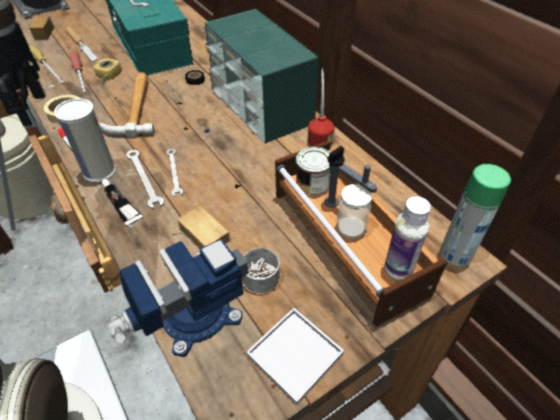

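View pics/side0.png

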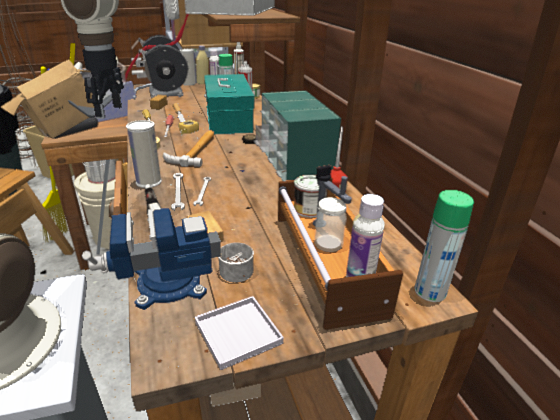

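The scene picture shows the tray at about (295,355), jar (353,213), knob (337,157) and peg (366,175). In the side view the tray is at about (238,331), jar (330,225) and keeper (333,182). I'll enlarge both.

```bash
python3 - <<'E'
import cv2
a=cv2.imread("pics/scene0.png")[140:320,250:450];cv2.imwrite("pics/sc.png",cv2.resize(a,None,fx=3.33,fy=3.33,interpolation=cv2.INTER_CUBIC))
a=cv2.imread("pics/side0.png")[160:340,240:420];cv2.imwrite("pics/sd.png",cv2.resize(a,None,fx=3.33,fy=3.33,interpolation=cv2.INTER_CUBIC))
E
```

```text
(no output)
```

View pics/sc.png

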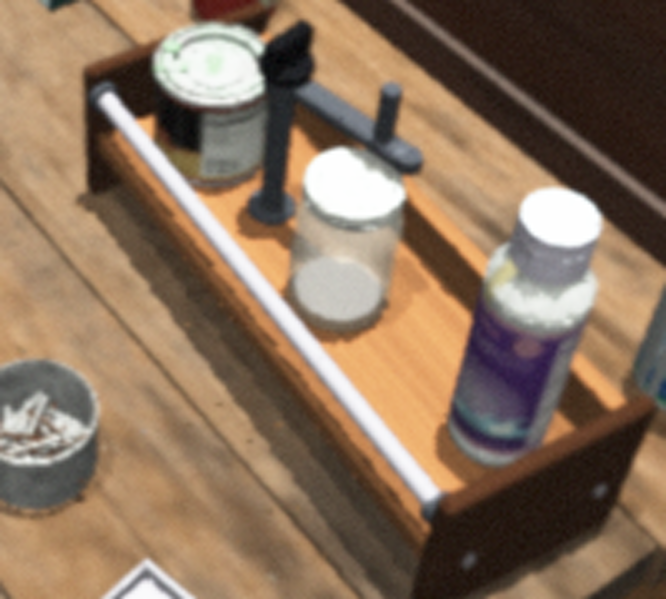

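View pics/sd.png

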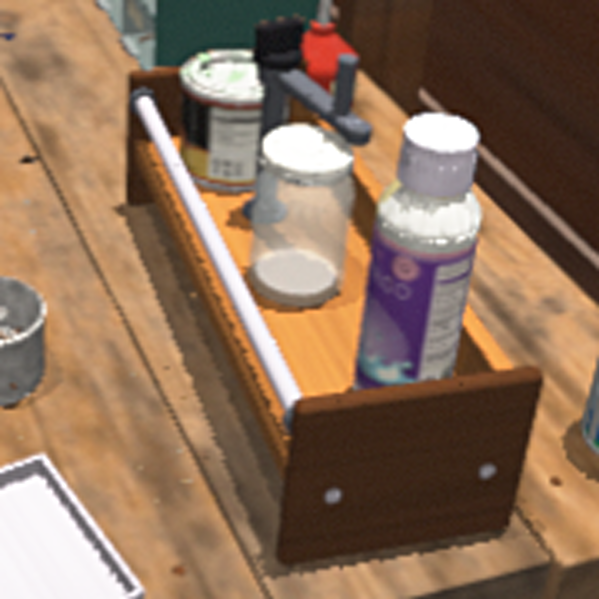

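The crops show the lid centre at (354,186) and (308,149), peg top at (391,91) and (346,60), knob top at (288,43) and (280,28), and the rail ends at (103,93)/(431,500) and (143,97)/(294,410).

```bash
cat > h.py <<'E'
import numpy as np, cv2
from workcell import get_calibration
def ray(n,px,c=None):
    c=c or get_calibration(n);K=np.array([[c["fx"],0,c["cx"]],[0,c["fy"],c["cy"]],[0,0,1]])
    u=cv2.undistortPoints(np.array([[px]],float),K,c["D"])[0,0]
    R=c["view"][:3,:3];t=c["view"][:3,3]
    return -R.T@t, R.T@np.array([u[0],u[1],1])
def atz(n,px,z,c=None):
    o,d=ray(n,px,c);return o+d*(z-o[2])/d[2]
E
python3 - <<'E'
from h import *
np.set_printoptions(precision=4,suppress=True)
S=lambda p:((p[0]+.5)/3.33-.5+250,(p[1]+.5)/3.33-.5+140)
D=lambda p:((p[0]+.5)/3.33-.5+240,(p[1]+.5)/3.33-.5+160)
for k,z,a,b in [("lid",.159,(354,186),(308,149)),("peg",.214,(391,89),(346,58)),("knob",.206,(288,43),(280,25)),("railL",.094,(103,93),(143,97)),("railR",.094,(431,500),(294,410)),("keepertip",.177,(408,160),(362,132))]:
    print(k,atz("scene",S(a),z),atz("side",D(b),z))
t=[atz("scene",p,.016) for p in [(294,311),(343,352),(295,399),(248,350)]]
print(np.array(t),np.mean(t,0))
t=[atz("side",p,.016) for p in [(250,298),(283,345),(227,365),(195,318)]]
print(np.array(t),np.mean(t,0))
print("nail",atz("scene",(261,262),.051),"block",atz("scene",(205,225),.03))
print("vice",atz("scene",(218,255),.13),atz("side",(205,222),.13))
E
```

```text
lid [0.6622 0.0367 0.159 ] [0.6608 0.0325 0.159 ]
peg [0.6866 0.0444 0.214 ] [0.6832 0.0391 0.214 ]
knob [0.6705 0.1129 0.206 ] [0.6711 0.1078 0.206 ]
railL [0.6273 0.2397 0.094 ] [0.6262 0.2384 0.094 ]
railR [ 0.5952 -0.116   0.094 ] [ 0.5922 -0.1162  0.094 ]
keepertip [0.6869 0.0231 0.177 ] [0.6857 0.014  0.177 ]
[[ 0.4761 -0.0316  0.016 ]
 [ 0.5013 -0.1445  0.016 ]
 [ 0.3868 -0.1629  0.016 ]
 [ 0.3662 -0.049   0.016 ]] [ 0.4326 -0.097   0.016 ]
[[ 0.4715 -0.0333  0.016 ]
 [ 0.4962 -0.1615  0.016 ]
 [ 0.3961 -0.1749  0.016 ]
 [ 0.3616 -0.0565  0.016 ]] [ 0.4313 -0.1066  0.016 ]
nail [0.472  0.0753 0.051 ] block [0.4317 0.2377 0.03  ]
vice [0.3902 0.0799 0.13  ] [0.4112 0.0829 0.13  ]
```

```bash
python3 - <<'E'
from h import *
for p in [(265,137),(220,85),(318,128)]: print(atz("scene",p,0))
print(atz("scene",(320,72),.2),atz("scene",(262,75),.15),atz("scene",(75,108),.15))
E
```

```text
[0.71635566 0.45006974 0.        ]
[0.73654816 0.73731758 0.        ]
[0.8573647  0.40168249 0.        ]
[0.82203119 0.36470858 0.2       ] [0.74547614 0.50068164 0.15      ] [0.31528078 0.61708608 0.15      ]
```

Request:
carry_out(targets="-0.87 -0.25 0 0 0 0 1;-0.87 -0.25 0 0 0 0 1;-0.87 -0.25 0 0 0 0 1;-0.87 -0.25 0 0 0 0 1;-0.87 -0.25 0 0 0 0 1;-0.87 -0.25 0 0 0 0 1;-0.87 -0.25 0 0 0 0 1;-0.87 -0.25 0 0 0 0 1")

```text
time: 0.77
ee_pos: [0.4534, 0.3048, 0.4044]
tcp_rot: [-180.0, -0.0, 154.7]
wrist_force: [1.3, 1.5, -0.2]
opening: 0.0853
grasp_force: 0.0
```

```bash
python3 -c "
from workcell import monitor
print(monitor.get_obs())"
```

```text
{'time': 0.7667, 'q': array([3.39139281e+01, 4.47597856e+00, 9.51274197e+00, 9.50601303e+01,
       8.65201949e-04, 5.91674410e+01]), 'qd': array([-44.56574957,  13.9159285 ,  14.61392344,   0.48450925,
        -0.06187593, -44.22763608]), 'joint_efforts': array([  5.34744903, -54.87109065,  44.59624171,   0.41588441,
        -0.06244757,   1.25869319]), 'ee_pos': array([0.45336733, 0.30481224, 0.40442739]), 'tcp_rot': array([-1.79980379e+02, -1.27191625e-02,  1.54746485e+02]), 'wrist_force': array([ 1.27132971,  1.53689867, -0.24847486]), 'torque': array([ 0.06177558,  0.02015305, -0.04210078]), 'grasp_force': 0.0, 'opening': 0.08526158872669964}
```

Request:
carry_out(targets="-0.87 -0.25 0 0 0 0 1;-0.87 -0.25 0 0 0 0 1;-0.87 -0.25 0 0 0 0 1;-0.87 -0.25 0 0 0 0 1;-0.87 -0.25 0 0 0 0 1;-0.87 -0.25 0 0 0 0 1;-0.87 -0.25 0 0 0 0 1;0 0 0 0 0 0 1")

```text
time: 1.43
ee_pos: [0.6464, 0.1349, 0.4019]
tcp_rot: [-179.9, -0.1, 154.5]
wrist_force: [1.0, 0.5, -0.6]
opening: 0.0856
grasp_force: 0.0
```

Request:
carry_out(targets="0 0 0 0 0 -0.94 1;0 0 0 0 0 -0.94 1;0 0 0 0 0 -0.94 1;0 0 0 0 0 -0.94 1;0 0 0 0 0 -0.94 1;0 0 0 0 0 -0.94 1;0 0 0 0 0 -0.94 1;0 0 0 0 0 0 1")

```text
time: 2.1
ee_pos: [0.6427, 0.1392, 0.4043]
tcp_rot: [180.0, -0.0, -167.3]
wrist_force: [-0.7, 0.2, -0.0]
opening: 0.0853
grasp_force: 0.0
```

```bash
python3 - <<'E'
from workcell import monitor, camera, get_calibration
import cv2,pickle
o=monitor.get_obs();c=get_calibration("wrist")
im=camera("wrist");cv2.imwrite("pics/w1.png",im[:,:,::-1]);pickle.dump(c,open("w1.pkl","wb"))
print(o["ee_pos"],o["tcp_rot"],o["q"],o["time"])
E
```

```text
[0.64265767 0.13923441 0.40425517] [ 1.79996723e+02 -4.73066440e-02 -1.67307111e+02] [ 1.22239436e+01  2.07622907e+01  2.86930382e+01  9.79780794e+01
  2.88965176e-03 -4.68945098e-01] 2.1
```

View pics/w1.png

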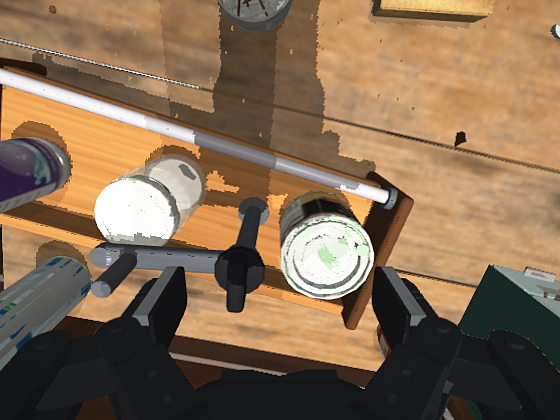

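The wrist view shows the lid at (137,211), the peg top at (102,291), and the black knob at about (237,285) over the post.

```bash
python3 - <<'E'
import cv2
a=cv2.imread("pics/w1.png")[160:330,80:290]
a=cv2.convertScaleAbs(a,alpha=1.6,beta=20)
cv2.imwrite("pics/w1c.png",cv2.resize(a,None,fx=3.5,fy=3.5,interpolation=cv2.INTER_CUBIC))
E
```

```text
(no output)
```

View pics/w1c.png

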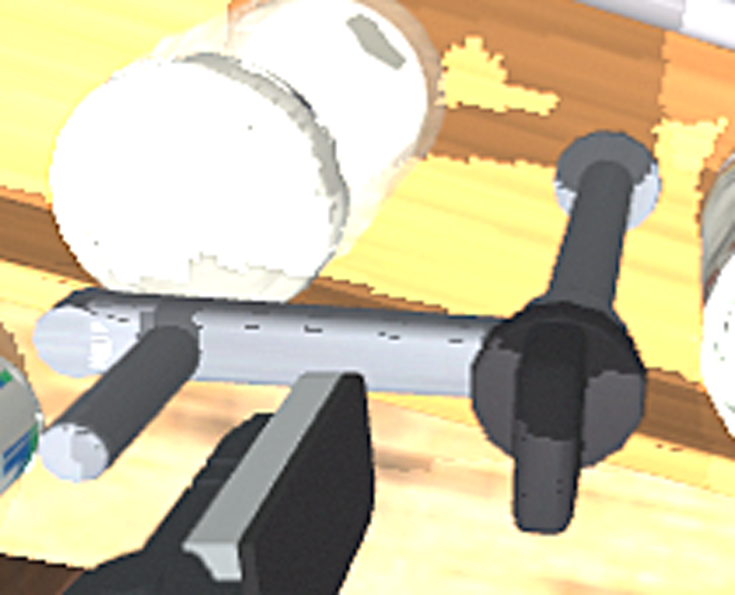

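```bash
python3 - <<'E'
from h import *
import pickle
np.set_printoptions(precision=4,suppress=True)
c=pickle.load(open("w1.pkl","rb"))
C=lambda p:((p[0]+.5)/3.5-.5+80,(p[1]+.5)/3.5-.5+160)
P=lambda p,z:atz("w",C(p),z,c)
print("cam",ray("w",(280,210),c))
peg=P((75,452),.214);end=P((545,531),.206);lid=P((200,185),.159)
print("peg",peg,"barend",end,"lid",lid,"tip",P((36,338),.177),"foot",P((608,170),.062))
r1=atz("w",(5,76),.094,c);r2=atz("w",(388,197),.094,c);print("rail",r1,r2,np.degrees(np.arctan2(*(r2-r1)[:2])))
from scipy.optimize import least_squares
f=lambda v:np.r_[v[:2]+.075*np.array([np.cos(v[2]),np.sin(v[2])])-peg[:2],v[:2]+.017*np.array([-np.sin(v[2]),np.cos(v[2])])-end[:2]]
s=least_squares(f,[.67,.11,-1.35]);print(s.x,np.degrees(s.x[2]),s.fun)
a=s.x[2];d=np.array([np.cos(a),np.sin(a)]);n=np.array([-d[1],d[0]])
K=np.array([[c["fx"],0,c["cx"]],[0,c["fy"],c["cy"]],[0,0,1]]);R=c["view"][:3,:3]
pts=[np.r_[s.x[:2]+i*.017*n+j*.0055*d,z] for z in(.186,.206) for i in(-1,1) for j in(-1,1)]+[np.r_[s.x[:2],.06]]
q=cv2.projectPoints(np.array(pts),cv2.Rodrigues(R)[0],c["view"][:3,3],K,c["D"])[0][:,0]
print((q-[80,160])*3.5)
E
```

```text
cam (array([0.5659, 0.1203, 0.374 ]), array([ 0.3098,  0.0728, -0.9481]))
peg [0.6863 0.0442 0.214 ] barend [0.6905 0.121  0.206 ] lid [0.6601 0.0388 0.159 ] tip [0.6904 0.0178 0.177 ] foot [0.6719 0.1173 0.062 ]
rail [ 0.5956 -0.0975  0.094 ] [0.6237 0.2342 0.094 ] 4.853378195648329
[ 0.6738  0.1181 -1.4033] -80.40077069480792 [ 0.  0. -0. -0.]
[[590.5534 304.8374]
 [530.2894 301.8674]
 [585.9277 466.4644]
 [528.5131 463.7976]
 [579.6988 356.4646]
 [513.2573 353.2557]
 [575.1564 531.1589]
 [512.1452 528.3111]
 [608.8918 173.1389]]
```

Request:
carry_out(targets="0 0 0 0 0 0.54 1;-0.34 -0.33 0 0 0 0 1;-0.34 -0.32 0 0 0 0 1;0 0 0.4 0 0 0 1;0 0 0.4 0 0 0 1;0 0 0.45 0 0 0 1;0 0 0 0 0 0 1;0 0 0 0 0 0 1", newtons=25)

```text
time: 2.82
ee_pos: [0.6736, 0.1179, 0.3539]
tcp_rot: [180.0, -0.1, -170.8]
wrist_force: [-0.2, -0.5, -0.0]
opening: 0.0855
grasp_force: 0.0
```

Request:
carry_out(targets="0 0 0 0 0 0 -1;0 0 0 0 0 0 -1;0 0 0 0 0 0 -1;0 0 0 0 0 0 -1;0 0 0 0 0 0 -1;0 0 0 0 0 0 -1;0 0 0 0 0 0 -1;0 0 0 0 0 0 -1", newtons=25)

```text
time: 3.48
ee_pos: [0.6737, 0.1187, 0.356]
tcp_rot: [179.9, 0.1, -170.6]
wrist_force: [-1.1, 4.3, 3.5]
opening: 0.0316
grasp_force: 24.4
```

Request:
carry_out(targets="0 0 0 0 0 0 0.2;0 0 0 0 0 0 0.2;0 0 -0.2 0 0 0 0.2;0 0 0 0 0 0 0.2;0 0 0 0 0 0 -1;0 0 0 0 0 0 -1;0 0 0 0 0 0 -1;0 0 0 0 0 0 -1", newtons=25)

```text
time: 4.15
ee_pos: [0.6736, 0.1186, 0.3627]
tcp_rot: [179.9, -0.0, -170.6]
wrist_force: [-1.1, 7.3, 2.0]
opening: 0.0101
grasp_force: 30.8
```

Request:
carry_out(targets="0 0 0 0 0 0 -1;0 0 0 0 0 0 -1;0 0 0 0 0 0 -1;0 0 0 0 0 0 -1;0 0 0 0 0 0 -1;0 0 0 0 0 0 -1;0 0 0 0 0 0 -1;0 0 0 0 0 0 -1", newtons=25)

```text
time: 4.82
ee_pos: [0.6736, 0.1187, 0.3627]
tcp_rot: [179.9, -0.0, -170.6]
wrist_force: [-2.1, 6.9, 1.4]
opening: 0.0102
grasp_force: 30.7
```

Request:
carry_out(targets="0 0 0 0 0 -0.95 -1;0 0 0 0 0 -0.95 -1;0 0 0 0 0 -0.95 -1;0 0 0 0 0 -0.95 -1;0 0 0 0 0 -0.95 -1;0 0 0 0 0 -0.95 -1;0 0 0 0 0 -0.95 -1;0 0 0 0 0 -0.95 -1")

```text
time: 5.48
ee_pos: [0.6741, 0.1179, 0.3627]
tcp_rot: [-180.0, 0.0, -126.8]
wrist_force: [3.2, 1.2, 0.2]
opening: 0.0102
grasp_force: 30.6
```

Request:
carry_out(targets="0 0 0 0 0 -0.9 -1;0 0 0 0 0 -0.9 -1;0 0 0 0 0 -0.9 -1;0 0 0 0 0 -0.9 -1;0 0 0 0 0 -0.9 -1;0 0 0 0 0 -0.9 -1;0 0 0 0 0 -0.6 -1;0 0 0 0 0 0 -1")

```text
time: 6.15
ee_pos: [0.6747, 0.1176, 0.3627]
tcp_rot: [-179.8, 0.0, -92.6]
wrist_force: [8.0, 0.1, -1.1]
opening: 0.0104
grasp_force: 30.7
```

```bash
python3 - <<'E'
from workcell import monitor, camera
import cv2
o=monitor.get_obs();print(o["ee_pos"],o["tcp_rot"],o["torque"],o["wrist_force"],o["q"])
im=camera("scene")
a=im[100:280,250:450,::-1];a=cv2.convertScaleAbs(a,alpha=1.4,beta=20)
cv2.imwrite("pics/s2.png",cv2.resize(a,None,fx=3.33,fy=3.33,interpolation=cv2.INTER_CUBIC))
E
```

```text
[0.67471732 0.11760791 0.36273279] [-1.79834439e+02  1.79877601e-03 -9.25523937e+01] [-0.01831097 -1.58035564 -0.32819449] [ 8.01807633  0.08649254 -1.06318355] [ 9.89323947e+00  2.37859453e+01  2.80100529e+01  9.40620497e+01
 -3.39239828e-02 -7.75544122e+01]
```

View pics/s2.png

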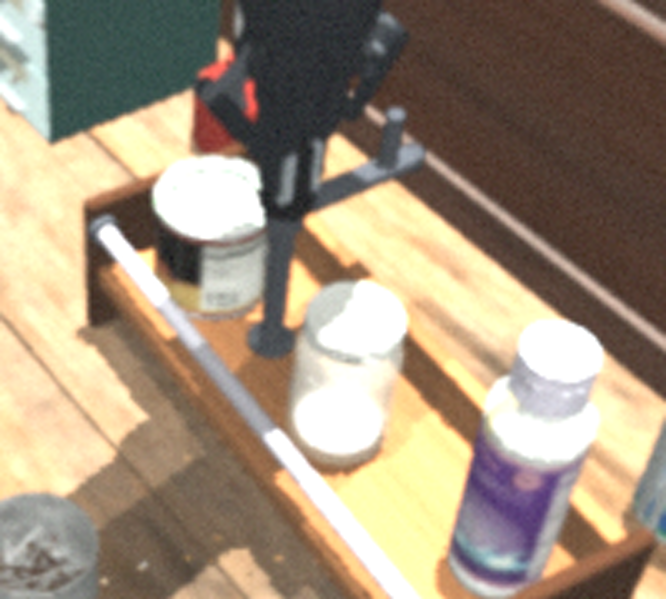

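The arm now points to the back along rack +x (tip at (415,155)), clear of the jar. The reaction moment suggests it is at the stop; one small extra turn will confirm it.

Request:
carry_out(targets="0 0 0 0 0 -0.3 -1;0 0 0 0 0 0 -1;0 0 0 0 0 0 -1;0 0 0 0 0 0 -1;0 0 0 0 0 0 -1;0 0 0 0 0 0 -1;0 0 0 0 0 0 -1;0 0 0 0 0 0 -1")

```text
time: 6.87
ee_pos: [0.6747, 0.1176, 0.3627]
tcp_rot: [-179.8, 0.0, -91.1]
wrist_force: [7.6, 1.1, -0.7]
opening: 0.01
grasp_force: 37.5
```

```bash
python3 - <<'E'
from workcell import monitor
o=monitor.get_obs();print(o["ee_pos"],o["tcp_rot"],o["torque"],o["wrist_force"])
E
```

```text
[0.67471206 0.11758526 0.36274962] [-1.79836012e+02  5.41975884e-03 -9.10936020e+01] [ 0.08011154 -1.50813117 -0.73257239] [ 7.56915438  1.07064296 -0.65937005]
```

Request:
carry_out(targets="0 0 0 0 0 0 0;0 0 0 0 0 0 0;0 0 0 0 0 0 0;0 0 0 0 0 0 0;0 0 -0.5 0 0 0 0;0 0 -0.6 0 0 0 0;0 0 0 0 0 0.6 1;0 0 0 0 0 0 1")

```text
time: 7.53
ee_pos: [0.6738, 0.1179, 0.4083]
tcp_rot: [-179.9, 0.0, -94.6]
wrist_force: [-0.4, -0.3, -1.0]
opening: 0.0651
grasp_force: 0.0
```

Request:
carry_out(targets="0.67 0.07 0 0 0 0 1;0.67 0.07 0 0 0 0 1;0.67 0.07 0 0 0 0 1;0 0 0 0 0 0 1;0 0 0 0 0 0 1;0 0 0 0 0 0 1;0 0 0 0 0 0 1;0 0 0 0 0 0 1")

```text
time: 8.2
ee_pos: [0.6594, 0.0393, 0.4063]
tcp_rot: [180.0, 0.0, -94.4]
wrist_force: [0.4, 0.4, -0.8]
opening: 0.0853
grasp_force: 0.0
```

```bash
python3 - <<'E'
from workcell import monitor, camera, get_calibration
import cv2,pickle
o=monitor.get_obs();c=get_calibration("wrist");print(o["ee_pos"],o["tcp_rot"],o["opening"])
im=camera("wrist");pickle.dump(c,open("w2.pkl","wb"))
cv2.imwrite("pics/w2.png",im[:,:,::-1])
E
```

```text
[0.65936008 0.03930551 0.40626936] [ 1.79969125e+02  3.31159929e-03 -9.43575436e+01] 0.08526159759663382
```

View pics/w2.png

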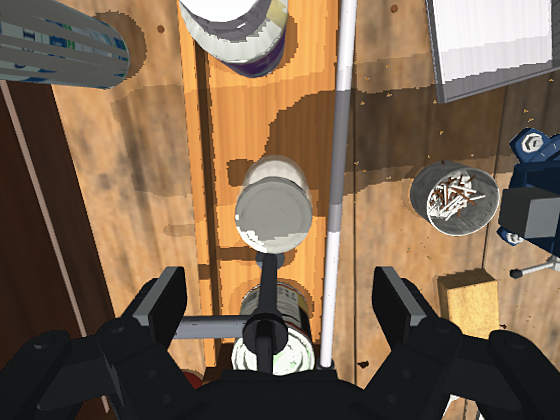

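The wrist view shows the keeper lying along rack +x, the lid centre at about (273,217), and nothing disturbed.

```bash
python3 - <<'E'
from h import *
import pickle
c=pickle.load(open("w2.pkl","rb"))
print(atz("w",(273,217),.159,c),atz("w",(235,217),.159,c)-atz("w",(311,217),.159,c))
a=[atz("w",p,.094,c) for p in((347,20),(330,330))];print(a)
for p,z in [((442,101),.016),((461,200),.051)]: print(atz("w",p,z,c))
E
```

```text
[0.66372228 0.03653434 0.159     ] [ 0.05426973 -0.00414446  0.        ]
[array([ 0.59658105, -0.09685265,  0.094     ]), array([0.61729324, 0.18990125, 0.094     ])]
[ 0.48130668 -0.02861102  0.016     ]
[0.4702262 0.0713377 0.051    ]
```

Request:
carry_out(targets="0 0 0.5 0 0 0 1;0 0 0.5 0 0 0 1;0 0 0.5 0 0 0 1;0 0 0.3 0 0 0 1;0 0 0 0 0 0 1;0 0 0 0 0 0 1;0 0 0 0 0 0 1;0 0 0 0 0 0 1", newtons=50)

```text
time: 8.92
ee_pos: [0.6594, 0.0385, 0.3362]
tcp_rot: [-179.9, 0.0, -94.4]
wrist_force: [-0.8, -0.2, -0.6]
opening: 0.0855
grasp_force: 0.0
```

Request:
carry_out(targets="0.03 -0.08 0.3 0 0 0 1;0 0 0.4 0 0 0 1;0 0 0.4 0 0 0 1;0 0 0.22 0 0 0 1;0 0 0 0 0 0 1;0 0 0 0 0 0 0;0 0 0 0 0 0 -1;0 0 0 0 0 0 -1", newtons=50)

```text
time: 9.58
ee_pos: [0.6628, 0.0368, 0.2837]
tcp_rot: [-179.8, 0.0, -94.4]
wrist_force: [2.1, -1.0, 3.5]
opening: 0.06
grasp_force: 54.6
```

Request:
carry_out(targets="0 0 0 0 0 0 -1;0 0 0 0 0 0 -1;0 0 0 0 0 0 -1;0 0 0 0 0 0 -1;0 0 0 0 0 0 -1;0 0 0 0 0 0 -1;0 0 0 0 0 0 -1;0 0 0 0 0 0 -1", newtons=50)

```text
time: 10.25
ee_pos: [0.6628, 0.0368, 0.2837]
tcp_rot: [-179.8, 0.0, -94.4]
wrist_force: [1.7, -0.5, 5.9]
opening: 0.0601
grasp_force: 54.8
```

Request:
carry_out(targets="0 0 -0.1 0 0 0 -1;0 0 -0.3 0 0 0 -1;0 0 -0.4 0 0 0 -1;0 0 -0.4 0 0 0 -1;0 0 -0.3 0 0 0 -1;0 0 -0.1 0 0 0 -1;0 0 0 0 0 0 -1;0 0 0 0 0 0 -1")

```text
time: 10.92
ee_pos: [0.6623, 0.0369, 0.3453]
tcp_rot: [179.9, -0.0, -94.4]
wrist_force: [-0.1, 0.3, -5.8]
opening: 0.0599
grasp_force: 55.7
```

Request:
carry_out(targets="0 0.3 0 0 0 0 -1;0 0.5 0 0 0 0 -1;0 0.55 0 0 0 0 -1;0 0.55 0 0 0 0 -1;0 0.55 0 0 0 0 -1;0 0.55 0 0 0 0 -1;0 0.5 0 0 0 0 -1;0 0.25 0 0 0 0 -1")

```text
time: 11.58
ee_pos: [0.5107, 0.0486, 0.345]
tcp_rot: [179.9, -0.0, -94.4]
wrist_force: [0.2, 1.1, -5.4]
opening: 0.0599
grasp_force: 56.3
```

```bash
python3 - <<'E'
from workcell import monitor, camera
import cv2
o=monitor.get_obs();print(o["ee_pos"],o["tcp_rot"],o["wrist_force"])
im=camera("scene")
a=im[130:410,200:480,::-1]
cv2.imwrite("pics/s3.png",cv2.resize(a,None,fx=2.1,fy=2.1,interpolation=cv2.INTER_CUBIC))
E
```

```text
[0.51066639 0.04857481 0.3449989 ] [ 1.79871528e+02 -1.66854024e-02 -9.44354282e+01] [ 0.24321396  1.0605326  -5.4482783 ]
```

View pics/s3.png

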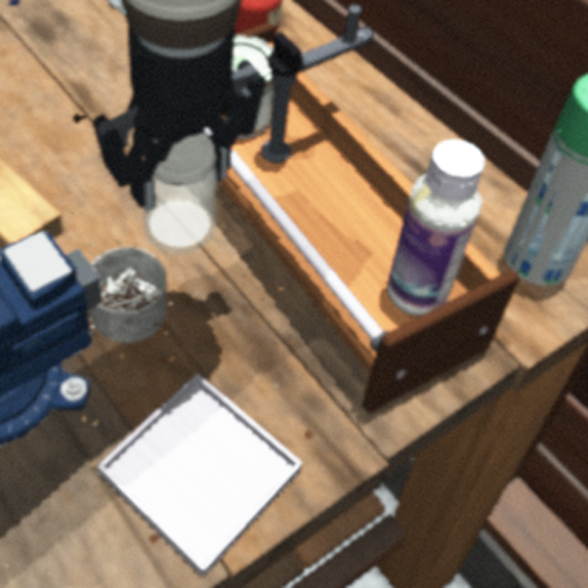

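Held jar hangs upright at (180,205) in front of the rack. The tray's corners are at (202,378), (300,463), (204,570) and (102,466), which agrees with a centre of about (0.432,-0.099).

Request:
carry_out(targets="0.3 0 0 0 0 0 -1;0.5 0 0 0 0 0 -1;0.6 0 0 0 0 0 -1;0.6 0 0 0 0 0 -1;0.6 0 0 0 0 0 -1;0.6 0 0 0 0 0 -1;0.4 0 0 0 0 0 -1;0.24 0 0 0 0 0 -1")

```text
time: 12.3
ee_pos: [0.5012, -0.1071, 0.3453]
tcp_rot: [180.0, -0.0, -94.6]
wrist_force: [-0.2, 0.3, -5.5]
opening: 0.06
grasp_force: 56.3
```

Request:
carry_out(targets="0 0.3 0 0 0 0 -1;0 0.5 0 0 0 0 -1;0 0.5 0.2 0 0 0 -1;0 0.38 0.4 0 0 0 -1;0 0 0.4 0 0 0 -1;0 0 0.4 0 0 0 -1;0 0 0.3 0 0 0 -1;0 0 0 0 0 0 -1")

```text
time: 12.97
ee_pos: [0.4336, -0.0994, 0.2752]
tcp_rot: [179.8, 0.0, -94.4]
wrist_force: [-0.1, 0.5, -5.7]
opening: 0.0595
grasp_force: 56.7
```

Request:
carry_out(targets="0 0 0.25 0 0 0 -1;0 0 0.25 0 0 0 -1;0 0 0.25 0 0 0 -1;0 0 0.2 0 0 0 -1;0 0 0.1 0 0 0 -1;0 0 0.05 0 0 0 -1;0 0 0 0 0 0 -1;0 0 0 0 0 0 -1")

```text
time: 13.63
ee_pos: [0.434, -0.0995, 0.2342]
tcp_rot: [-180.0, -0.0, -94.4]
wrist_force: [0.1, 0.4, -5.3]
opening: 0.0596
grasp_force: 56.8
```

Request:
carry_out(targets="0 0 0.02 0 0 0 -1;0 0 0.02 0 0 0 -1;0 0 0.02 0 0 0 -1;0 0 0.02 0 0 0 -1;0 0 0.01 0 0 0 -1;0 0 0.01 0 0 0 -1;0 0 0 0 0 0 -1;0 0 0 0 0 0 -1")

```text
time: 14.3
ee_pos: [0.4339, -0.0994, 0.2299]
tcp_rot: [-180.0, -0.0, -94.4]
wrist_force: [-0.5, 0.7, -5.5]
opening: 0.0601
grasp_force: 56.8
```

Request:
carry_out(targets="0 0 0.02 0 0 0 -1;0 0 0.02 0 0 0 -1;0 0 0.02 0 0 0 -1;0 0 0.01 0 0 0 -1;0 0 0.01 0 0 0 -1;0 0 0 0 0 0 -1;0 0 0 0 0 0 -1;0 0 0 0 0 0 -1")

```text
time: 14.97
ee_pos: [0.4339, -0.0995, 0.2267]
tcp_rot: [-180.0, -0.0, -94.4]
wrist_force: [0.1, -0.2, -4.7]
opening: 0.0597
grasp_force: 56.8
```

Request:
carry_out(targets="0 0 0.01 0 0 0 -1;0 0 0.01 0 0 0 -1;0 0 0.01 0 0 0 -1;0 0 0 0 0 0 -1;0 0 0 0 0 0 -1;0 0 0 0 0 0 -1;0 0 0 0 0 0 -1;0 0 0 0 0 0 -1")

```text
time: 15.63
ee_pos: [0.4338, -0.0994, 0.2266]
tcp_rot: [-180.0, -0.0, -94.4]
wrist_force: [-5.3, 1.2, 7.2]
opening: 0.0599
grasp_force: 58.0
```

Request:
carry_out(targets="0 0 0 0 0 0 0.5;0 0 0 0 0 0 0.7;0 0 0 0 0 0 1;0 0 0 0 0 0 1;0 0 0 0 0 0 1;0 0 0 0 0 0 1;0 0 0 0 0 0 1;0 0 0 0 0 0 1")

```text
time: 16.3
ee_pos: [0.4339, -0.0994, 0.2254]
tcp_rot: [180.0, 0.0, -94.4]
wrist_force: [-0.5, -0.2, -0.0]
opening: 0.0854
grasp_force: 0.0
```

Request:
carry_out(targets="0 0 -0.2 0 0 0 1;0 0 -0.4 0 0 0 1;0 0 -0.6 0 0 0 1;0 0 -0.6 0 0 0 1;0 0 -0.6 0 0 0 1;0 0 -0.6 0 0 0 1;0 0 -0.4 0 0 0 1;0 0 0 0 0 0 1")

```text
time: 16.97
ee_pos: [0.4342, -0.0995, 0.3656]
tcp_rot: [-179.7, -0.0, -94.4]
wrist_force: [-0.4, 0.7, 0.7]
opening: 0.0856
grasp_force: 0.0
```

```bash
python3 - <<'E'
from workcell import monitor, camera
import cv2
o=monitor.get_obs();print(o["ee_pos"],o["wrist_force"],o["opening"])
im=camera("side")
a=im[150:390,180:440,::-1]
cv2.imwrite("pics/s4.png",cv2.resize(a,None,fx=2.4,fy=2.4,interpolation=cv2.INTER_CUBIC))
E
```

```text
[ 0.4341657  -0.09950796  0.36564731] [-0.39123493  0.7261136   0.72370547] 0.08556456403071408
```

View pics/s4.png

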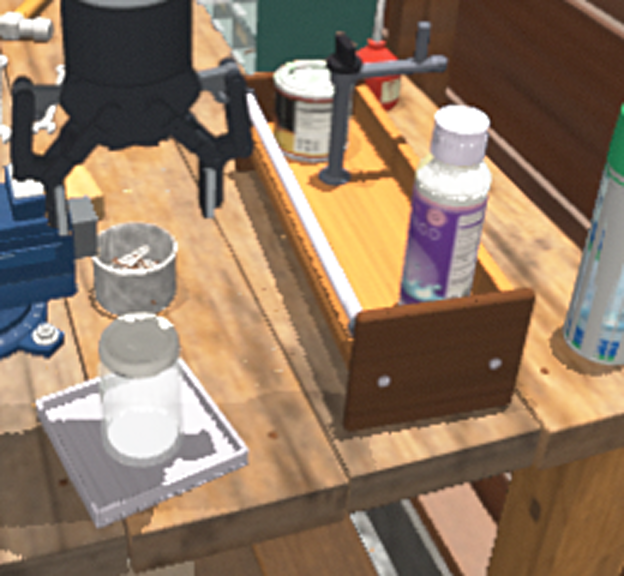

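The jar stands upright and released in the tray, with its foot at (143,437) near the middle. The keeper is at its stop and the bystanders I can see (bottle, both tins) have not moved.

```bash
python3 -c "
from workcell import bot
print(bot.job_done())"
```

```text
the job is handed in; nothing more can be done
None
```

The job is handed in, with no verdict returned: the keeper is at its end stop, the jar stands upright and released near the middle of the tray, and the last picture showed no bystander moved, though the wood block was barely in view.

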